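# Return the wrongly delivered tin

## Robot

A 6-joint arm with a two-finger parallel gripper is mounted at the origin on the work surface. World frame = base frame: x ahead of the robot, y to its left, z up, the work surface at z = 0. Lengths are in m, angles in degrees, forces in N, time in s.
With the tool pointing down it reaches from about 0.325 to 0.775 m from the base axis. Payload 5.5 kg.
Tool frame: the origin (TCP) lies at the centre of the arm's flange, where the gripper is bolted on; the fingertips stand 182 mm ahead of it and the grasp point (between the pads) lies 163 mm ahead of it; z points along the fingers, y is the line along which they close (so a half turn about z gives the same grasp; the last joint's range is limited). The gripper opens to 88 mm and grips with 3 to 60 N. Pads are 20 mm wide; open, the fingers measure 115 mm over their backs; the gripper's body (75 mm by 178 mm) begins 61 mm behind the grasp point.
Start: joints at [66.251, 5.22, 70.514, -0, 104.267, -3.249], TCP at [0.21, 0.562, 0.405] pointing down, gripper open.
Joint ranges: [-164.24, 164.24], [-49.07, 125.15], [9.68, 141.18], [-86.29, 266.29], [3.28, 154.24], [-151.56, 151.56]. Speed limits (degrees/s): [147.25, 147.25, 172.46, 180, 180, 180].

## Interface

Orientations are given as [roll, pitch, yaw] about the fixed x, y, z axes, in that order (R = Rz(yaw) Ry(pitch) Rx(roll)).
In Python, from station import r gives the robot as it stands. The module is installed in compiled form; this text tells all that it offers. Calls block until the motion is done:
- r.reach(position, orientation): joint-space move of the TCP to a pose.
- r.servo_line(position, rotation=None, speed=0.15): straight line of the TCP; rotation=None keeps the orientation; speed is the mean speed in m/s.
- r.move_joints(angles): joint-space move.
- r.let_go() and r.grab(squeeze=None): open the fingers fully, or close them until they stop; squeeze is the grip in N (None keeps the last).
- r.wait(seconds).
- r.inverse_kinematics(position, orientation): joint angles nearest the present ones, or None.
- r.sense(): the state.
- r.snapshot(name): name is "side" or "top"; returns a dict with "frame" (384x512x3 uint8, red, green, blue), "fx", "fy", "cx", "cy" (pixels), "dist_coeffs" ([k1, k2, p1, p2, k3] as OpenCV has them; the pictures are not rectified), "R" (3x3) and "t" (3): a world point X has camera coordinates R X + t. Camera axes: x right, y down, z forward; pixel columns grow to the right and rows downward; lengths in m; the calibration is good to about 2 mm. A picture is of the moment at which its call begins. There is no depth.
A pose or a line that the arm cannot do raises r.IKError and nothing moves.
- r.hand_in(): hands the job in; it is judged then, once.
The state is a dict: "clock": time; "joints": joint angles; "joint_vel": joint speeds; "joint_torque": joint torques, N m; "tcp_pos": TCP position; "orientation": TCP orientation; "contact_force": force on the tool from outside, world axes, zero at the start; "torque": the same for the moment, N m; "opening": finger opening in m; "gripper_force": force on a finger pad.
Only numpy, scipy, OpenCV 4.12 (cv2) and the standard library are available. Lean on these libraries where they do the work, as an engineer would, in place of code of your own. Each camera call takes 0.05 s, during which the arm holds its last target. There are 200 camera calls.

## Task

Fold both flaps of the delivery carton outwards, well past upright, and leave them open; then take out the one square tin, which was sent by mistake, and put it in the wire returns basket. Carry it down inside the basket, beside the square tin already there, before letting go, so that both stand upright on the basket's floor. Leave the round tins standing in the carton, and do not disturb the teapot or the stack of cups.

Things in the scene. Friction and masses are not known exactly. Their poses are not given: they have to be found in the camera images.
- carton: Open cardboard carton with two flaps, fixed to the table: outside 160 mm (its x) by 254 mm (its y) by 125 mm tall, walls and floor 5 mm. Origin at the centre of its underside, z up. It may stand on the left or the right, turned by up to 0.3 rad. Holds three tins in a row along y, about 77 mm apart, whose tops are 15 mm below the rim
- flap_near (a joint): Flap creased on the carton's long near rim (its -x side): 66 mm from crease to free edge, 250 long, 4 thick. 0 rad = closed, level; 1.57 = upright; grows as it folds outwards, at most 3.1 (level, outside). Starts at 0.6 to 1.1, 40 mm or more between the two free edges. Crease friction 0.03 N m: stays where left; lead its edge up and out in an arc (a level push jams a low flap)
- flap_far (a joint): Flap creased on the carton's long far rim (its +x side): 66 mm from crease to free edge, 250 long, 4 thick. 0 rad = closed, level; 1.57 = upright; grows as it folds outwards, at most 3.1 (level, outside). Starts at 0.6 to 1.1, 40 mm or more between the two free edges. Crease friction 0.03 N m: stays where left; lead its edge up and out in an arc (a level push jams a low flap)
- flap_near_hinge (a point): middle of the crease of flap_near, on the carton, 78 mm to -x of its middle and 127 mm above its underside; axes as the carton's
- flap_far_hinge (a point): middle of the crease of flap_far, on the carton, 78 mm to +x of its middle and 127 mm above its underside; axes as the carton's
- flap_near_edge (a point): middle of the free edge of flap_near, 66 mm from the crease; moves with the flap
- flap_far_edge (a point): middle of the free edge of flap_far, 66 mm from the crease; moves with the flap
- basket: Open steel wire basket, fixed to the table: outside 160 mm (its x) by 254 mm (its y) by 100 mm tall, walls and floor 5 mm. Origin at the centre of its underside, z up. It stands on the side where the carton is not, turned by up to 0.3 rad. One square tin already stands in it, up to 70 mm from the middle along y
- square_tin: The tin to be returned, standing in the carton: 58 mm square, 105 mm tall, about 0.2 kg, plain metal with sharp corners seen from above, lid 56 mm square; origin at the centre of its underside, z up, x and y square to its sides. Turned by up to 0.25 rad to the carton
- basket_tin: Square tin returned earlier, standing loose in the basket: 58 mm square, 105 mm tall, about 0.2 kg, plain metal with sharp corners seen from above, lid 56 mm square; origin at the centre of its underside, z up, x and y square to its sides. Turned by up to 0.25 rad to the basket
- round_tin_a: Round tin that belongs in the carton: upright cylinder 64 mm in diameter, 105 mm tall, plain metal, about 0.2 kg; origin at the centre of its underside, z up. It stands in the carton in one of three places in a row along the carton's y; any of the three may be the square tin's
- round_tin_b: Round tin that belongs in the carton: upright cylinder 64 mm in diameter, 105 mm tall, plain metal, about 0.2 kg; origin at the centre of its underside, z up. It stands in the carton in one of three places in a row along the carton's y; any of the three may be the square tin's
- teapot: Green enamel teapot, bystander between carton and basket: body 92 mm in diameter, spout to 82 mm along its +x, handle to 77 mm along -x, 125 mm tall to the knob; origin at the centre of its underside, loose. Out of reach beyond it, 755 mm ahead of the base, lies a plank with a sugar tub and a strainer, 107 mm tall at most
- cups: Stack of three white porcelain cups with red rims, bystander between the robot and the teapot: 75 mm in diameter, 108 mm tall, loose; origin at the centre of its underside
Not all that is in view belongs to the job. Leave any green or pink look-alike of the square_tin alone.

How it is judged:
By the outcome, as a careful person would: the job done as asked, in the order asked, and still so for the second after the job is handed in, with the robot touching nothing.
It also fails if it takes over 64 s, if anything falls off the work surface, if the arm or the gripper's body presses on something with over 40 N, if the wrist force passes 120 N, or if a joint passes its speed limit or range.

## Working session

There is one attempt and no reset: what is moved stays moved. The work goes in short steps, each a Python script; the robot and the scene stay as the last script left them, time stands still between calls to the robot, and variables do not carry over. Pictures are saved under pics/ and viewed, at most 10 in all, crops included, and the job is handed in when it is done.

```bash
mkdir -p pics
python3 - <<'E'
from station import r
import cv2,pickle
D={}
for n in("top","side"):
    s=r.snapshot(n);D[n]=s
    cv2.imwrite(f"pics/{n}0.png",cv2.resize(s["frame"][:,:,::-1],(800,600),interpolation=cv2.INTER_CUBIC))
    print(n,s["fx"],s["cx"],s["cy"],s["dist_coeffs"],s["R"],s["t"])
pickle.dump(D,open("d0.pkl","wb"))
print(r.sense())
E
```

```text
top 499.6892488678509 253.01637731317467 201.01760039318617 [-0.22251454  0.          0.          0.          0.        ] [[ 0.02075532 -0.99959909  0.0192579 ]
 [-0.9847303  -0.02376908 -0.17245658]
 [ 0.17284519 -0.01538445 -0.98482885]] [0.05864792 0.47989809 1.57584744]
side 380.48047570370716 260.29827900087815 188.17180374498054 [-0.04290487  0.          0.          0.          0.        ] [[ 0.85161533  0.52411986 -0.00705026]
 [ 0.40824152 -0.67164701 -0.61824684]
 [-0.32877074  0.52363028 -0.78595237]] [-0.45563271 -0.06664552  1.27761264]
{'clock': 0.1, 'joints': array([ 6.62504076e+01,  5.25936606e+00,  7.05734091e+01, -7.78412515e-04,
        1.04267199e+02, -3.25073259e+00]), 'joint_vel': array([ 0.04874937, -0.07225072, -0.17236734, -0.04757842,  0.08471928,
       -0.07991102]), 'joint_torque': array([ 1.96954796e-03, -4.47851908e+01, -4.07573283e+01,  7.00130244e-02,
        2.83215672e-02, -1.27931485e-04]), 'tcp_pos': array([0.21015984, 0.56204998, 0.40362919]), 'orientation': array([-1.79900144e+02, -4.91557003e-03,  1.59500945e+02]), 'contact_force': array([ 0.22817751, -0.26930114,  0.03131106]), 'torque': array([ 0.01072623, -0.04673328, -0.03790763]), 'gripper_force': 0.0, 'opening': 0.08775266865911201}
```

View pics/top0.png

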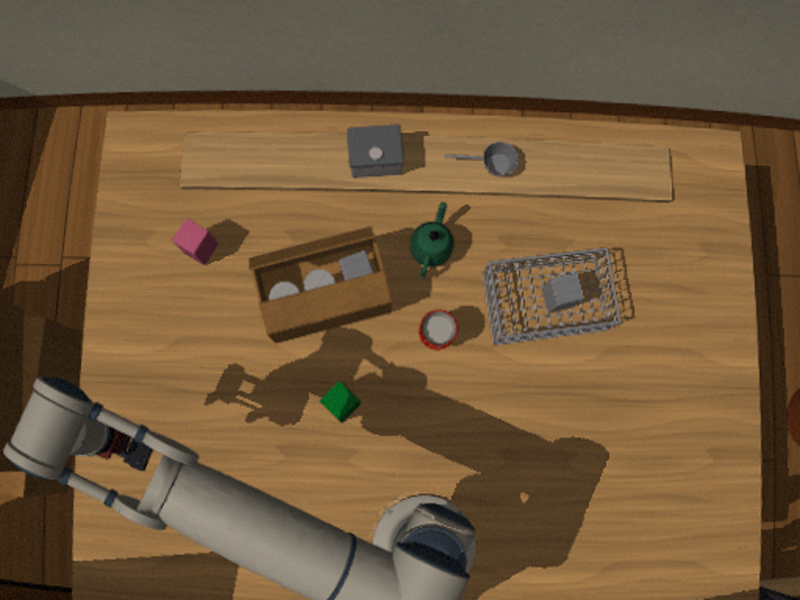

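View pics/side0.png

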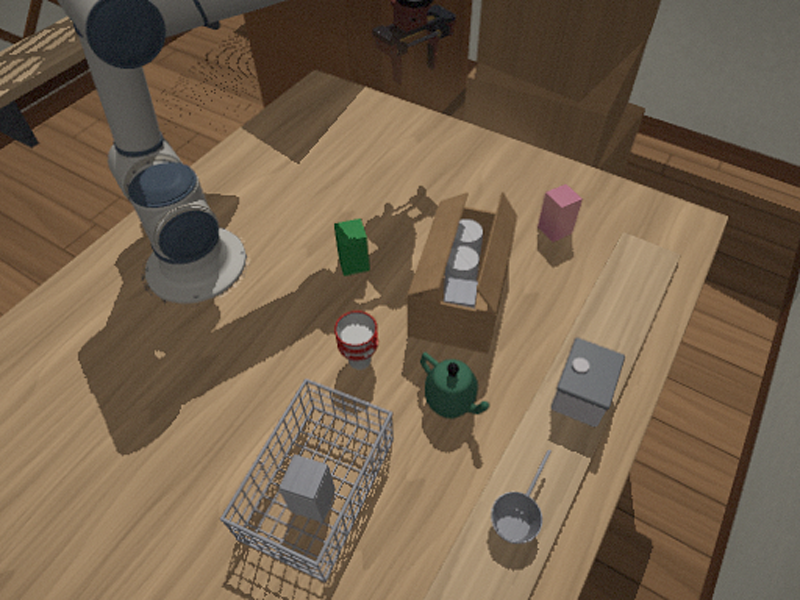

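The top view (800x600) shows the carton on the left, about (320,285), with the square tin in its right slot (357,265). The basket is on the right (555,297) with its tin at (565,290). The teapot is at (432,243) and the cups at (438,328). I'll enlarge these to read the corners.

```bash
cat > crop.py <<'E'
import cv2
def crop(f,x,y,w,h,k,g=10):
    c=cv2.resize(f[y:y+h,x:x+w,::-1],None,fx=k,fy=k,interpolation=cv2.INTER_CUBIC)
    for u in range(x-x%g+g,x+w,g): cv2.line(c,((u-x)*k,0),((u-x)*k,6),(0,255,255),1);cv2.putText(c,str(u),((u-x)*k,16),0,.35,(0,255,255),1)
    for v in range(y-y%g+g,y+h,g): cv2.line(c,(0,(v-y)*k),(6,(v-y)*k),(0,255,255),1);cv2.putText(c,str(v),(8,(v-y)*k+4),0,.35,(0,255,255),1)
    return c
E
python3 - <<'E'
import pickle,cv2,numpy as np
from crop import crop
D=pickle.load(open("d0.pkl","rb"));T,S=D["top"]["frame"],D["side"]["frame"]
cv2.imwrite("pics/a.png",crop(T,155,145,100,75,8))
cv2.imwrite("pics/c.png",crop(T,305,152,100,75,8))
a=crop(S,258,118,80,110,5);b=crop(S,140,240,80,110,5) if 0 else crop(S,138,238,120,137,4)
c=np.zeros((550,800,3),np.uint8);c[:550,:400]=a[:550];b=b[:548,:];c[:b.shape[0],400:800]=b[:,20:420]
cv2.imwrite("pics/b.png",c)
E
```

```text
(no output)
```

View pics/a.png

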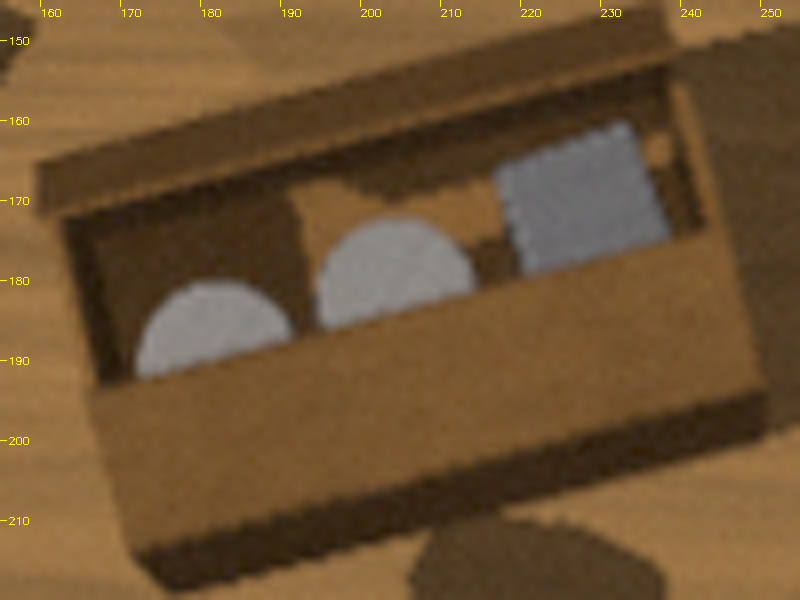

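View pics/c.png

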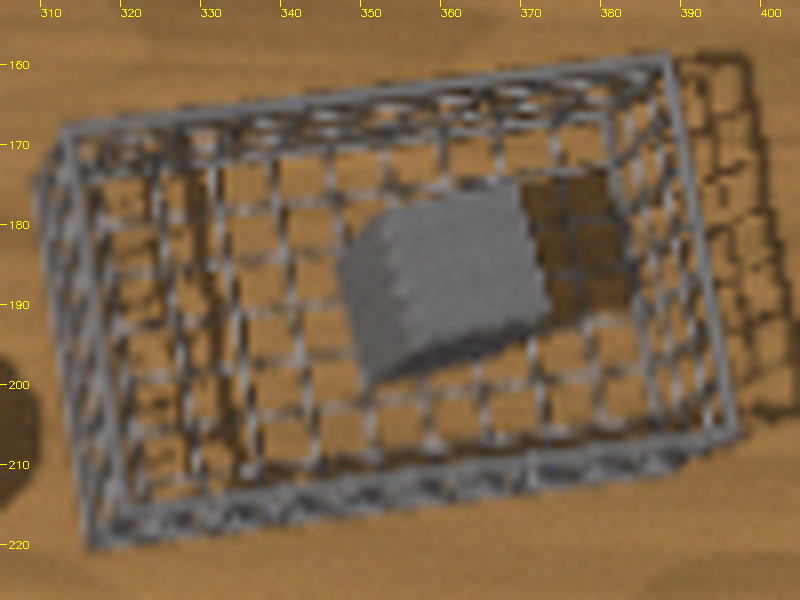

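View pics/b.png

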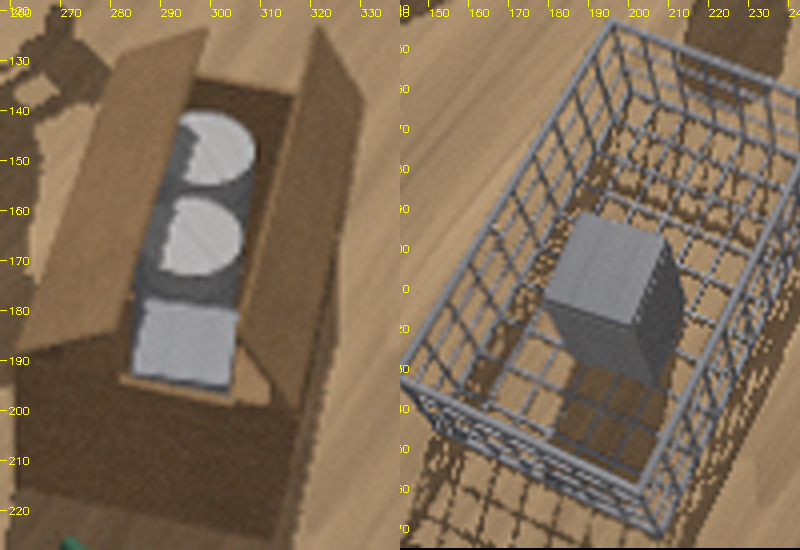

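The carton creases, flap edges, tin corners and basket rim are all readable. In the top crop the near crease runs (172,214) to (251,194) and the square tin's corners are (217,166), (234,160) and (239,175). The basket rim corners are (313,168), (388.5,159.5), (397,206) and (316.5,220).

```bash
cat > geo.py <<'E'
import numpy as np,cv2,pickle
D=pickle.load(open("d0.pkl","rb"))
def K(s): return np.array([[s["fx"],0,s["cx"]],[0,s["fy"],s["cy"]],[0,0,1.]])
def ray(s,p):
    q=cv2.undistortPoints(np.array([[p]],float),K(s),np.array(s["dist_coeffs"]))[0,0]
    R=np.array(s["R"]);return -R.T@np.array(s["t"]),R.T@np.array([q[0],q[1],1.])
def plane(s,p,z):
    c,d=ray(s,p);return c+d*(z-c[2])/d[2]
def tri(ps,pt):
    c1,d1=ray(D["side"],ps);c2,d2=ray(D["top"],pt)
    a=np.linalg.lstsq(np.c_[d1,-d2],c2-c1,rcond=None)[0]
    A,B=c1+a[0]*d1,c2+a[1]*d2;return (A+B)/2,np.linalg.norm(A-B)*1e3
E
cat > m.py <<'E'
from geo import *
np.set_printoptions(precision=4,suppress=True)
T,S=D["top"],D["side"]
a=lambda x,y:(155+x/8-.44,145+y/8-.44); c=lambda x,y:(305+x/8-.44,152+y/8-.44)
sa=lambda x,y:(258+x/5-.4,118+y/5-.4); sb=lambda x,y:(143+(x-400)/4-.4,238+y/4-.4)
def P(n,s,ps,z):
    q=np.array([plane(s,p,z) for p in ps]);print(n,q[:,:2].tolist() if 0 else q[:,:2].round(4).tolist());return q
nc=P("nearcrease top",T,[a(135,553),a(765,393)],.127)
fc=P("farcrease top",T,[a(35,165),a(662,8)],.127)
P("nearcrease side",S,[sa(118,50),sa(15,352)],.127)
P("farcrease side",S,[sa(362,100),sa(298,412)],.127)
for n,x,y in [("ne L",sa(208,28),a(90,388)),("ne R",sa(112,328),a(720,230)),("fe L",sa(318,28),a(60,215)),("fe R",sa(240,330),a(680,58))]: print(n,*tri(x,y))
P("tin top",T,[a(495,168),a(630,122),a(670,238),a(522,275)],.11)
P("tin side",S,[sa(142,300),sa(238,308),sa(230,388),sa(135,375)],.11)
b=P("bask top",T,[c(65,130),c(668,60),c(738,435),c(92,545)],.1);print(b.mean(0))
P("btin top",T,[c(385,210),c(517,183),c(550,325),c(405,345)],.11)
q=P("btin side",S,[sb(590,212),sb(665,238),sb(632,322),sb(547,290)],.11);print(q.mean(0))
P("cups",T,[(438/1.5625,328/1.5625)],.108);P("pot",T,[(434/1.5625,236/1.5625)],.125)
P("spout/handle",T,[(443/1.5625,205/1.5625),(425/1.5625,276/1.5625)],.08)
P("green,pink",T,[(340/1.5625,395/1.5625),(190/1.5625,235/1.5625)],.1)
E
python3 m.py
```

```text
nearcrease top [[0.4181, 0.3193], [0.486, 0.0799]]
farcrease top [[0.5697, 0.3664], [0.6384, 0.1235]]
nearcrease side [[0.4152, 0.3235], [0.4873, 0.0808]]
farcrease side [[0.5673, 0.363], [0.6405, 0.1253]]
ne L [0.4733 0.3327 0.1663] 2.625745628664374
ne R [0.5399 0.0977 0.1646] 2.68172198879146
fe L [0.537  0.3457 0.1855] 1.5829157407937726
fe R [0.6033 0.1158 0.1838] 2.108836436113121
tin top [[0.5765, 0.1876], [0.5964, 0.1352], [0.55, 0.1182], [0.5338, 0.1755]]
tin side [[0.5231, 0.1632], [0.5736, 0.1868], [0.5965, 0.1328], [0.5466, 0.1132]]
bask top [[0.5797, -0.1168], [0.6167, -0.3645], [0.4633, -0.3887], [0.4138, -0.1273]]
[ 0.5184 -0.2493  0.1   ]
btin top [[0.5485, -0.2433], [0.5611, -0.2973], [0.5039, -0.3094], [0.4943, -0.2504]]
btin side [[0.4994, -0.2564], [0.5466, -0.2461], [0.5601, -0.2959], [0.5075, -0.3067]]
[ 0.5284 -0.2763  0.11  ]
cups [[0.4408, -0.0147]]
pot [[0.6245, -0.0035]]
spout/handle [[0.7049, -0.0246], [0.552, 0.0111]]
green,pink [[0.3043, 0.1756], [0.6231, 0.4963]]
```

```bash
cat > h.py <<'E'
import numpy as np
from station import r
A=np.radians(16.2); C=np.array([.528,.2227]); ORI=[180,0,-163.8]
def P(lx,ly,tipz):  # carton-frame fingertip -> TCP
    return [C[0]+lx*np.cos(A)-ly*np.sin(A),C[1]+lx*np.sin(A)+ly*np.cos(A),tipz+.182]
def fold(s,th0,th1=2.85,L=.066,d=.018):  # s=-1 near, +1 far
    pts=[]
    for th in np.linspace(th0,th1,9):
        if th<np.pi/2: x,z=-.078+L*np.cos(th)+.010,.127+L*np.sin(th)-d
        else: x,z=-.078+(L-d)*np.cos(th)+.010,.127+(L-d)*np.sin(th)
        pts.append((-s*x,z))
    x0,z0=pts[0]
    r.servo_line(P(x0-s*.006,0,.225),ORI,speed=.2)
    r.servo_line(P(x0-s*.006,0,z0),speed=.12)
    for x,z in pts:
        r.servo_line(P(x,0,z),speed=.12); st=r.sense()
        print(round(st["clock"],2),np.round(st["contact_force"],1))
    r.servo_line(P(pts[-1][0],0,.225),speed=.2)
E
python3 - <<'E'
from h import *
import pickle,cv2
from crop import crop
r.grab(20)
r.reach(P(0,0,.225),ORI)
print(r.sense()["clock"],r.sense()["tcp_pos"],r.sense()["opening"])
fold(-1,.607)
fold(1,1.0)
r.servo_line(P(.05,.10,.25),speed=.25)
r.reach([.40,.42,.45],[180,0,112]); r.let_go()
print(r.sense()["clock"])
D={n:r.snapshot(n) for n in("top","side")};pickle.dump(D,open("d1.pkl","wb"))
c=np.zeros((600,800,3),np.uint8);t=crop(D["top"]["frame"],140,130,120,95,5)[:,:];s=crop(D["side"]["frame"],240,110,100,120,4)
c[:475,:400]=t[:475,100:500];c[:480,400:]=s
cv2.imwrite("pics/d.png",c)
E
```

```text
3.1417 [0.52774168 0.22334654 0.40705186] 0.000698427684929989
4.44 [5.3 1.5 4.6]
4.74 [1.2 0.4 0.8]
5.04 [-0.4  0.7  0.4]
5.34 [ 0.1  0.2 -0.1]
5.62 [-0.1 -0.2 -0.5]
5.88 [ 0.3 -0.9  1.3]
6.14 [ 1.3  0.3 -0.1]
6.4 [-0.5  0.2  0.4]
6.66 [ 0.8  0.6 -0.1]
8.98 [ 0.4 -0.1  0.8]
9.26 [-0.4  1.1 -0.1]
9.53 [-0.2 -0.8  1.2]
9.79 [-1.1 -0.   0.3]
10.04 [ 0.3 -0.6 -0.1]
10.29 [-0.8 -0.1 -0.4]
10.54 [-0.7  0.8 -0.5]
10.79 [ 0.9 -0.3  0.3]
11.04 [ 0.2  0.3 -0.5]
15.15
```

View pics/d.png

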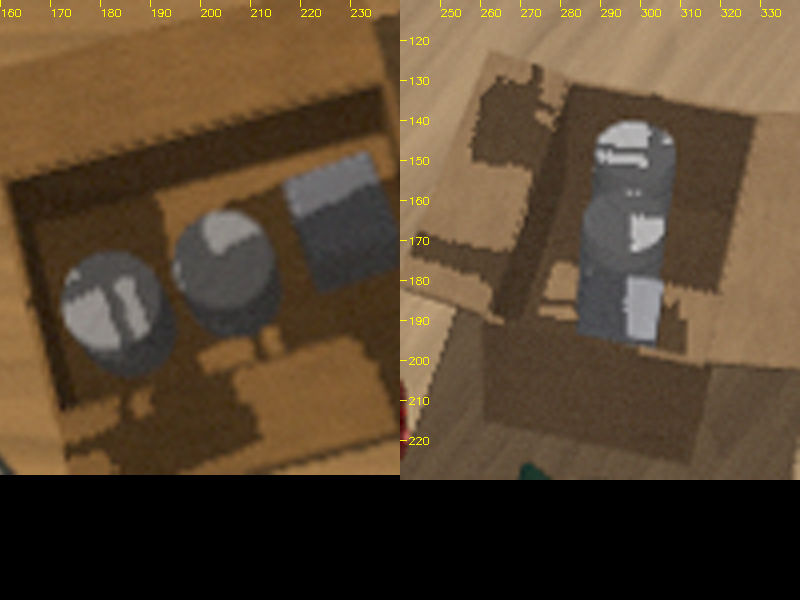

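Both flaps now lie outside the carton, well past upright. The square tin is unmoved, with its corner at (217,166) as before. Next is the grasp.

Run:
```python
from h import *
import geo
c=lambda x,y:(305+x/8-.44,152+y/8-.44)
b=np.array([geo.plane(geo.D["top"],c(*p),.1) for p in[(65,130),(668,60),(738,435),(118,513)]])[:,:2]
print("basket",b.round(4).tolist(),b.mean(0))
O=[180,0,112]
g=np.array([.5605,.150])-.004*np.array([np.cos(A),np.sin(A)])
r.reach([*g,.40],O)
for z,v in((.30,.2),(.27,.08),(.246,.08)):
    r.servo_line([*g,z],O,speed=v);print(z,np.round(r.sense()["contact_force"],1))
r.grab(25);s=r.sense();print(s["clock"],s["opening"],s["gripper_force"],s["tcp_pos"],s["contact_force"])
if .05<s["opening"]<.064:
    r.servo_line([*g,.30],speed=.1);r.servo_line([*g,.43],speed=.2)
s=r.sense();print(s["clock"],s["opening"],s["contact_force"],s["joints"])
```

```text
basket [[0.5797, -0.1168], [0.6167, -0.3645], [0.4633, -0.3887], [0.4267, -0.1375]] [ 0.52158367 -0.25187443]
0.3 [-1.2 -0.2 -0.1]
0.27 [ 0.3 -0.7 -0.2]
0.246 [-0.4 -0.8  0.6]
18.65 0.05810552627998828 24.87321227788925 [0.55699209 0.14896304 0.24668631] [ 2.37714696 -0.48639635  1.69435678]
20.1417 0.058133721490714434 [-0.30807425  1.03868927 -2.27643281] [ 1.15903731e+01  1.96218136e+00  7.15127044e+01  5.04617750e-04
  1.06668931e+02 -1.04076968e+01]
```

Run:
```python
from h import *
import pickle,cv2
from crop import crop
O=[180,0,98.4];g=[.512,-.1866]
r.servo_line([*g,.43],O,speed=.18)
f0=r.sense()["contact_force"];print(f0,r.sense()["clock"])
ok=1
for z in(.36,.33,.30,.275,.255):
    r.servo_line([*g,z],speed=.1);s=r.sense();df=s["contact_force"]-f0;print(z,df.round(1),s["opening"])
    if np.linalg.norm(df)>6: ok=0;break
z=.255
while ok and z>.243:
    z-=.002;r.servo_line([*g,z],speed=.04);df=r.sense()["contact_force"]-f0;print(round(z,3),df.round(1))
    if df[2]>3: break
print(r.sense()["clock"])
D={n:r.snapshot(n) for n in("top","side")};pickle.dump(D,open("d2.pkl","wb"))
c=np.zeros((600,800,3),np.uint8)
c[:480,:400]=crop(D["top"]["frame"],305,130,100,120,4);c[:548,400:]=crop(D["side"]["frame"],150,230,100,137,4)
cv2.imwrite("pics/e.png",c)
```

```text
[-0.38479937  0.31851381 -1.48565357] 22.175
0.36 [ 2.   0.4 -1.5] 0.058054921597644776
0.33 [ 0.7 -0.1 -0.9] 0.0582972667292912
0.3 [ 0.3 -0.5 -0.8] 0.05831850757231716
0.275 [ 0.3 -1.4 -0.4] 0.05789594358702216
0.255 [-0.5 -0.1 -0.7] 0.05821778074609482
0.253 [ 0.9  0.3 -0.6]
0.251 [ 0.5 -1.2 -0.9]
0.249 [-0.3  0.4 -1. ]
0.247 [ 0.4 -0.  -1.2]
0.245 [0.3 1.1 4.8]
25.925
```

View pics/e.png

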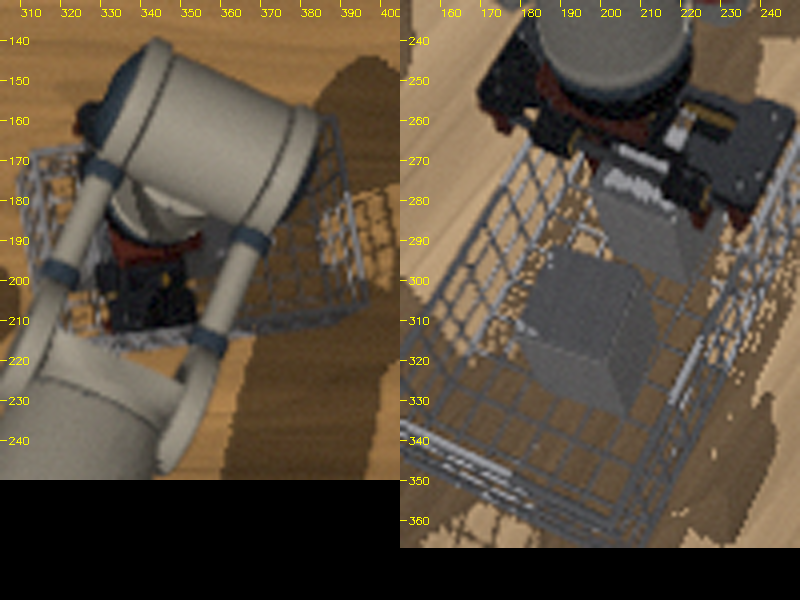

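The side view shows the held tin down inside the basket at about (208,285), upright and clear of the basket tin at (197,305). It touched the floor at about 5 N, so I'll release it and retreat.

Run:
```python
from h import *
import cv2
from crop import crop
r.let_go();g=[.512,-.1866]
r.servo_line([*g,.30],speed=.08);r.servo_line([*g,.43],speed=.2)
r.reach([.25,-.40,.45],[180,0,98.4]);r.wait(.3)
s=r.sense();print(s["clock"],s["contact_force"])
t,u=r.snapshot("top")["frame"],r.snapshot("side")["frame"]
cv2.imwrite("pics/f.png",crop(t,150,120,260,150,3,20))
cv2.imwrite("pics/g.png",crop(u,140,100,210,275,2,20))
```

```text
29.8917 [-0.33269452 -0.14151678  1.29621968]
```

View pics/f.png

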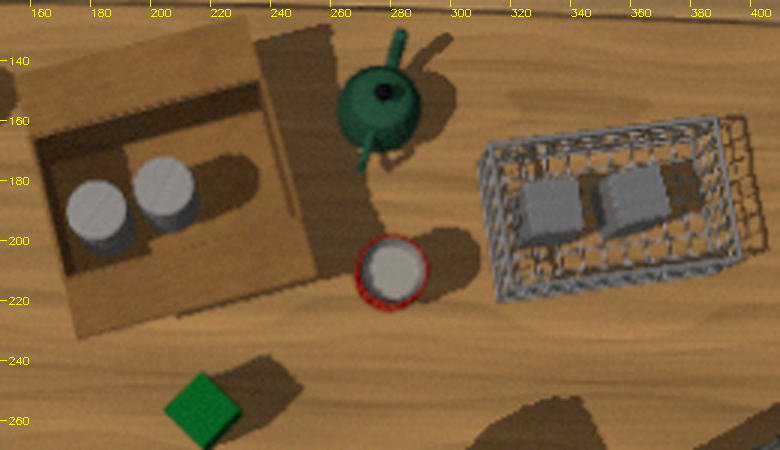

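View pics/g.png

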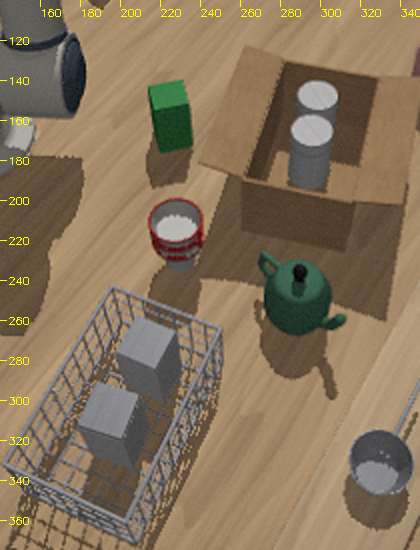

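Both square tins stand upright in the basket at (330,190) and (357,187). The round tins are standing in the carton, the flaps are open, and the teapot and cups have not moved.

```bash
python3 -c "
from station import r
print(r.hand_in())"
```

```text
the job is handed in; nothing more can be done
None
```

I handed the job in at about 30 s: both flaps are folded well past upright, the square tin stands upright in the basket beside the other, and the round tins, teapot and cups look undisturbed in the last pictures.

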